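# Load the label dispenser and shut its guard

### The job

A roll of labels stands on its edge in the dark wooden stand: lay it flat on the rubber mat and let go, then pick it up again and mount it on the upright spindle of the label dispenser, fully down on the steel seat. With the roll on, slide the clear guard along its track until it is fully shut in front of the roll. Leave the jars, tape, mug and carton where they are.

Things in the scene. Friction and masses are not known exactly. Their poses are not given: they have to be found in the camera images.
- label_roll: The label roll: white paper roll, outer diameter 64 mm, 36 mm wide, with a 28 mm bore through it (brown card core), 0.1 to 0.18 kg. Origin at its middle; its z axis is the roll's axis. The two faces are alike, so either may be up. At the start it stands on its edge in the stand, axis level and along the stand's x.
- stand: Dark wooden stand, fixed: a U-shaped saddle, 30 mm in x, 100 mm in y, 50 mm high; floor 10 mm thick, and two cheeks 14 mm thick at y = +-43 mm that flank the roll's rim, so at first only its two flat faces (36 mm apart, at x = +-18 mm) can be gripped, from above. The roll's middle is 42 mm and its top 74 mm above the table. Origin at the centre of the underside.
- mat: Black rubber mat, fixed, 170 x 170 mm, 4 mm thick. Origin at the centre of its underside. A roll that lies flat on it has its middle 22 mm above the table.
- dispenser: Label dispenser, fixed: grey base plate 20 mm high reaching from x = -94 to +118 mm and y = -75 to +215 mm; a white housing 75 mm high along its far edge (x = +79 to +115 mm). Origin on the spindle's axis at the underside of the base (table height), z up. The guard's track runs along y at x = -78 mm, on the near side.
- spindle_seat (a point): Centre of the steel seat disc (88 mm across, its top 30 mm above the table) at the foot of the spindle. The spindle rises 55 mm above this point: 22 mm in diameter for 45 mm, then tapering to a 14 mm tip. A fully seated roll has its middle 18 mm above this point. z is the spindle's axis, up.
- guard (a joint): Slide of the clear guard along the dispenser's +y, in m: 0 is fully shut (guard centred in front of the spindle), 0.130 fully open. It starts open. It stays where it is left; about 2 N moves it.
- guard_handle (a point): Centre of the black grip block on the guard's top edge: 16 mm in the dispenser's x, 30 mm in its y, 32 mm high, its middle 116 mm and its top 132 mm above the table. The guard panel below is 110 mm wide in y, 4 to 6 mm thick, and its top edge is 100 mm above the table. The point moves with the guard; its axes are the dispenser's.
- jar: Bystander: amber candle jar with a black cap, 68 mm in diameter, 80 mm high, upright. Origin at the centre of its underside.
- white_jar: Bystander: white jar with a metal cap, 60 mm in diameter, 70 mm high, upright. Origin at the centre of its underside.
- tape: Bystander: roll of parcel tape lying flat, outer diameter 100 mm, hole 76 mm, 48 mm high. Origin at the centre of its underside.
- mug: Bystander: white mug, 80 mm in diameter, 92 mm high. Origin at the centre of its underside, handle at its +y.
- carton: Bystander: closed cardboard carton, 130 x 110 x 80 mm high. Origin at the centre of its underside.
Not all that is in view belongs to the job. Leave any blue or green look-alike of the label_roll alone.

How it is judged (in metres and radians):
On the way, in this order (a step that is already met when the one before it is completed fails the run):
1. the roll lies flat on the mat, let go (angle between the z axis of label_roll and the z axis of mat, either way round below 0.1 rad and x of label_roll in the frame of mat between -0.1 and 0.1 m and y of label_roll in the frame of mat between -0.1 and 0.1 m and z of label_roll in the frame of mat between 0.016 and 0.028 m and contact force between label_roll and the fingers below 0.1 N), for 0.2 s.
2. the roll is fully down on the spindle, let go, with the guard not yet shut (horizontal distance between label_roll and spindle_seat below 0.006 m and angle between the z axis of label_roll and the z axis of spindle_seat, either way round below 0.06 rad and z of label_roll in the frame of spindle_seat between 0.013 and 0.021 m and contact force between label_roll and the fingers below 0.1 N and value of joint guard above 0.03 m), for 0.2 s.
3. the guard is fully shut (value of joint guard below 0.006 m), for 0.2 s.
At the end, for the whole second after the job is handed in: The label roll is on the spindle, axis upright within 0.06 rad and within 6 mm of the spindle's axis, its middle 13 to 21 mm above the seat (fully down), released and at rest; the guard is within 6 mm of fully shut (horizontal distance between label_roll and spindle_seat below 0.006 m and angle between the z axis of label_roll and the z axis of spindle_seat, either way round below 0.06 rad and z of label_roll in the frame of spindle_seat between 0.013 and 0.021 m and contact force between label_roll and the fingers below 0.1 N and value of joint guard below 0.006 m and linear speed of label_roll below 0.02 m/s); the robot touches nothing.
It fails at once if a bystander (jar, white jar, tape, mug or carton) is moved by more than 30 mm (distance of any of jar, white_jar, tape, mug, carton from where it was at the start of the episode above 0.03 m).
It also fails if it takes over 72 s, if anything falls off the work surface, if the arm or the gripper's body presses on something with over 40 N, if the wrist force passes 120 N, or if a joint passes its speed limit or range.

### The arm

A 6-joint arm with a two-finger parallel gripper is mounted at the origin on the work surface. World frame = base frame: x ahead of the robot, y to its left, z up, the work surface at z = 0. Lengths are in m, angles in degrees, forces in N, time in s.
With the tool pointing down it reaches from about 0.325 to 0.85 m from the base axis. Payload 15.5 kg.
Tool frame: the origin (TCP) lies midway between the tips of the shut fingers; the grasp point (between the pads) lies 19 mm behind it; y points along the fingers, x is the direction in which the jaws open and shut, and the axes are right-handed (so a half turn about y gives the same grasp; the last joint's range is limited). The gripper opens to 91 mm and grips with 3 to 60 N. Pads are 32 mm wide; open, the fingers measure 118 mm over their backs; the gripper's body (76 mm by 178 mm) begins 60 mm behind the grasp point.
Start: joints at [61.221, 28.281, 77.091, -0, 74.628, -5.472], TCP at [0.247, 0.574, 0.214] pointing down, gripper open.
Joint ranges: [-166.48, 166.48], [-47.26, 123.95], [12.59, 153.08], [-70.14, 250.14], [6.76, 159.57], [-176.63, 176.63]. Speed limits (degrees/s): [108.29, 108.29, 147.25, 172.46, 172.46, 172.46].

### API

Orientations are given as a 3x3 rotation matrix whose columns are the frame's x, y, z axes.
In Python, from bench import ctrl gives the robot as it stands. The module is installed in compiled form; this text tells all that it offers. Calls block until the motion is done:
- ctrl.goto(position, orientation): joint-space move of the TCP to a pose.
- ctrl.move_l(position, vel=0.15, ori=None, contact_N=None): straight line of the TCP; ori=None keeps the orientation; vel is the mean speed in m/s. With contact_N (N) it stops when the force on the tool has changed by that much, and returns True; else False.
- ctrl.movej(angles): joint-space move.
- ctrl.command_gripper(opening): opening from 0.0 (shut) to 1.0 (fully open); the grip force is fixed at half the most; returns when the fingers have stopped.
- ctrl.sleep(seconds).
- ctrl.ik(position, orientation): joint angles nearest the present ones, or None.
- ctrl.read_camera(name): name is "scene" or "side" or "wrist"; returns the picture (480x640x3 uint8, blue, green, red); there is no depth.
- ctrl.camera_params(name): a dict with "fx", "fy", "cx", "cy" (pixels), "D" ([k1, k2, p1, p2, k3] as OpenCV has them; the pictures are not rectified), "pose" (4x4, takes a point from camera to world coordinates); the wrist camera has in their place "T_tool_cam" (4x4, takes a point from camera to tool coordinates, whose origin is the TCP and whose axes are the tool frame's). Camera axes: x right, y up, looking along -z (the intrinsics and any distortion apply to the point x, -y, -z); pixel columns grow to the right and rows downward; lengths in m; the calibration is good to about 2 mm. A picture is of the moment at which its call begins: read the wrist's pose just before it. camera_params takes no time and is no camera call.
A pose or a line that the arm cannot do raises ctrl.MotionError and nothing moves.
- ctrl.sign_off(): hands the job in, once; it reports no verdict.
Readings, each from a call of its own:
- ctrl.current_t(): time.
- ctrl.current_q(): joint angles.
- ctrl.current_dq(): joint speeds.
- ctrl.current_effort(): joint torques, N m.
- ctrl.current_tool_pos(): TCP position.
- ctrl.current_eef_rot(): TCP orientation.
- ctrl.current_contact_force(): force on the tool from outside, world axes, zero at the start.
- ctrl.current_wrist_torque(): the same for the moment, N m.
- ctrl.current_grip_width(): opening from 0.0 (shut) to 1.0 (fully open).
Only numpy, scipy, OpenCV 4.12 (cv2) and the standard library are available. Lean on these libraries where they do the work, as an engineer would, in place of code of your own. Each camera call takes 0.05 s, during which the arm holds its last target. There are 200 camera calls.

## Working session

There is one attempt and no reset: what is moved stays moved. The work goes in short steps, each a Python script; the robot and the scene stay as the last script left them, time stands still between calls to the robot, and variables do not carry over. Pictures are saved under pics/ and viewed, about 8 in all and at most 12, crops included, and the job is handed in when it is done.

```bash
mkdir -p pics; python3 - <<'E'
from bench import ctrl
import cv2, numpy as np
np.set_printoptions(precision=4,suppress=True)
for n in ("scene","side","wrist"):
    im=ctrl.read_camera(n); cv2.imwrite(f"pics/{n}0.png",im)
    print(n,ctrl.camera_params(n))
print(ctrl.current_tool_pos(),ctrl.current_eef_rot(),ctrl.current_t())
E
```

```text
scene {'fx': 578.1412909125829, 'fy': 578.1412909125829, 'cx': 318.45471397938655, 'cy': 241.06745212410948, 'D': array([0.0601, 0.    , 0.    , 0.    , 0.    ]), 'pose': array([[-0.8048, -0.4908,  0.3338,  1.0283],
       [ 0.5934, -0.6528,  0.4709,  0.649 ],
       [-0.0132,  0.577 ,  0.8166,  1.2838],
       [ 0.    ,  0.    ,  0.    ,  1.    ]])}
side {'fx': 536.4454739139753, 'fy': 536.4454739139753, 'cx': 322.50870679900754, 'cy': 241.74907480494625, 'D': array([-0.1275,  0.    ,  0.    ,  0.    ,  0.    ]), 'pose': array([[-0.9978,  0.0455, -0.0492,  0.4631],
       [-0.0669, -0.7263,  0.6841,  1.0855],
       [-0.0046,  0.6859,  0.7277,  1.2623],
       [ 0.    ,  0.    ,  0.    ,  1.    ]])}
wrist {'fx': 344.000433834304, 'fy': 344.000433834304, 'cx': 322.17314695086804, 'cy': 239.80853289877712, 'D': array([0.0193, 0.    , 0.    , 0.    , 0.    ]), 'T_tool_cam': array([[ 1.    , -0.0005,  0.0022,  0.0007],
       [ 0.0022,  0.2953, -0.9554, -0.1711],
       [-0.0002,  0.9554,  0.2953,  0.0842],
       [ 0.    ,  0.    ,  0.    ,  1.    ]])}
[0.2472 0.5738 0.2135] [[ 0.3957 -0.0004 -0.9184]
 [ 0.9184 -0.0008  0.3957]
 [-0.0009 -1.      0.0001]] 0.15
```

View pics/scene0.png

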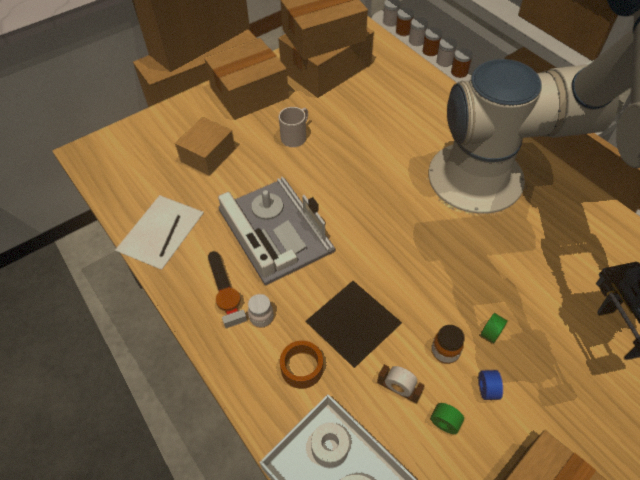

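View pics/side0.png

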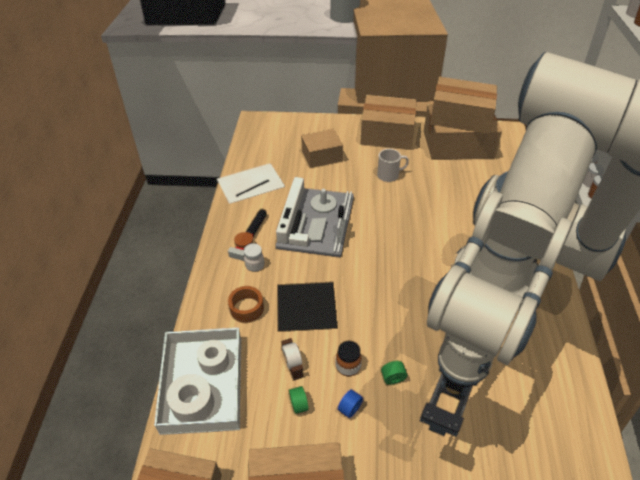

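The scene view shows the white roll in its dark wooden stand at (401,381), which is (292,358) in the side view. Things it could be mistaken for, in scene pixels:
- two white rolls in the tray, (330,443) and (355,478)
- green look-alikes at (447,418) and (494,327)
- blue look-alike at (490,385)
- white jar at (260,310) and tape at (301,364)

I choose the one in the stand. The mat is at (354,322), the spindle at (266,200) and the guard handle at about (313,205). Next is a close crop.

```bash
cat > h.py <<'E'
from bench import ctrl
import cv2, numpy as np
np.set_printoptions(precision=4,suppress=True)
def ray(n,uv,R=None,p=None):
    c=ctrl.camera_params(n)
    K=np.array([[c['fx'],0,c['cx']],[0,c['fy'],c['cy']],[0,0,1]])
    u=cv2.undistortPoints(np.array(uv,float).reshape(-1,1,2),K,np.array(c['D'])).reshape(-1,2)
    if n=='wrist':
        T=np.eye(4);T[:3,:3]=R;T[:3,3]=p;T=T@c['T_tool_cam']
    else: T=c['pose']
    d=np.c_[u[:,0],-u[:,1],-np.ones(len(u))]@T[:3,:3].T
    return T[:3,3],d
def onz(n,uv,z,R=None,p=None):
    o,d=ray(n,uv,R,p); return o+d*((z-o[2])/d[:,2])[:,None]
def tri(a,uva,b,uvb):
    o1,d1=ray(a,uva);o2,d2=ray(b,uvb);out=[]
    for x,y in zip(d1,d2):
        s=np.linalg.lstsq(np.c_[x,-y],o2-o1,rcond=None)[0]
        A,B=o1+s[0]*x,o2+s[1]*y; out.append(np.r_[(A+B)/2,np.linalg.norm(A-B)])
    return np.array(out)
def project(n,P,R=None,p=None):
    c=ctrl.camera_params(n)
    if n=='wrist':
        T=np.eye(4);T[:3,:3]=R;T[:3,3]=p;T=T@c['T_tool_cam']
    else: T=c['pose']
    q=(np.atleast_2d(P)-T[:3,3])@T[:3,:3]*[1,-1,-1]
    K=np.array([[c['fx'],0,c['cx']],[0,c['fy'],c['cy']],[0,0,1]])
    return cv2.projectPoints(q,np.zeros(3),np.zeros(3),K,np.array(c['D']))[0].reshape(-1,2)
E
python3 - <<'E'
import cv2,numpy as np
s=cv2.imread('pics/scene0.png');d=cv2.imread('pics/side0.png')
def c(i,x,y,w,h):return cv2.resize(i[y:y+h,x:x+w],(400,300),interpolation=cv2.INTER_CUBIC)
a=np.vstack([np.hstack([c(s,360,350,80,60),c(d,252,328,80,60)]),np.hstack([c(s,200,165,160,120),c(d,260,165,120,90)])])
cv2.imwrite('pics/m1.png',a)
from h import *
for n,im in(('scene',s),('side',d)):
    m=(im.max(2)<45).astype(np.uint8)
    cs=cv2.findContours(m,0,2)[0]
    for k in cs:
        if cv2.contourArea(k)>1500:
            b=cv2.boxPoints(cv2.minAreaRect(k)); e=cv2.approxPolyDP(k,10,True).reshape(-1,2)
            print(n,cv2.contourArea(k),e.tolist()); 
            if len(e)==4: P=onz(n,e,.004);print(P,P.mean(0))
E
```

```text
side 2308.0 [[331, 284], [279, 286], [279, 328], [335, 326]]
[[0.511  0.0749 0.004 ]
 [0.6661 0.0925 0.004 ]
 [0.6479 0.2426 0.004 ]
 [0.4912 0.2256 0.004 ]] [0.5791 0.1589 0.004 ]
side 1791.0 [[141, 0], [147, 24], [214, 23], [224, 4]]
[[ 1.7878 -2.0488  0.004 ]
 [ 1.6367 -1.7013  0.004 ]
 [ 1.2539 -1.7088  0.004 ]
 [ 1.2525 -1.9723  0.004 ]] [ 1.4827 -1.8578  0.004 ]
```

View pics/m1.png

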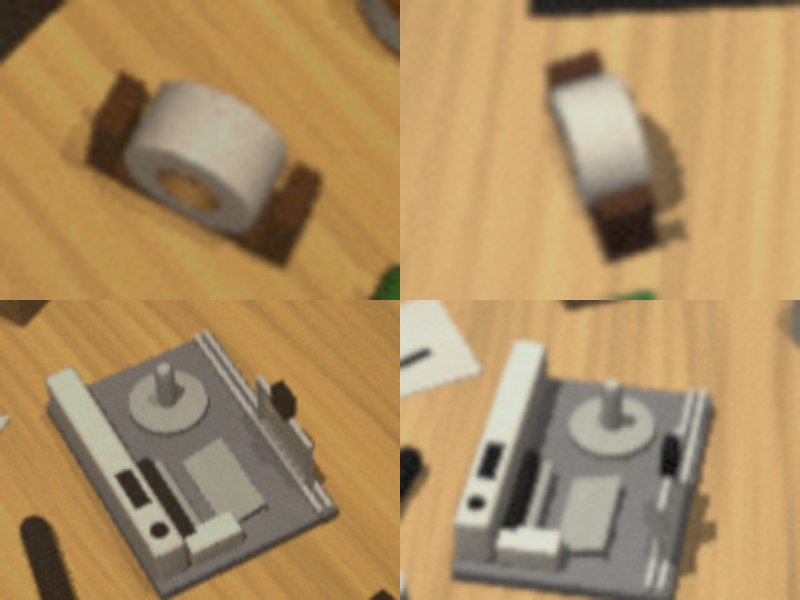

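The crop confirms it: a white roll with a brown core standing in the dark stand, with its axis across the stand's short side. The guard is open, with its black handle at scene (313,204). I'll work out rough poses, then use the wrist camera for precision.

```bash
python3 - <<'E'
from h import *
print('cheeks',onz('scene',[[384.6,368],[420,387]],.05),onz('side',[[287,341.4],[296.4,369]],.05))
print('tip/seat',tri('scene',[[266,193],[267.2,205.8]],'side',[[323.3,190.5],[323.3,203.1]]),onz('scene',[[267.2,205.8]],.03),onz('side',[[323.3,203.1]],.03))
a=onz('side',[[353.9,192.6],[341.6,254.4]],.02);b=onz('scene',[[282,177.8],[335.2,251]],.02)
for e in(a,b): v=e[1]-e[0];print('edge',e,np.degrees(np.arctan2(-v[0],v[1])),np.linalg.norm(v))
c=tri('scene',[[313.5,204]],'side',[[341,201.5]]);print('handle',c)
# stand pose
S=(onz('scene',[[384.6,368],[420,387]],.05)+onz('side',[[287,341.4],[296.4,369]],.05))/2
v=S[1]-S[0];c=S.mean(0);print('stand',c,np.degrees(np.arctan2(-v[0],v[1])))
th=np.arctan2(-v[0],v[1])
# view pose: jaws open along stand x; tool y down; try both turns
for s in(1,-1):
  x=s*np.array([np.cos(th),np.sin(th),0]);y=np.array([0,0,-1.]);R=np.c_[x,y,np.cross(x,y)]
  print(s,ctrl.ik(np.r_[c[:2],.22],R))
E
```

```text
cheeks [[0.6125 0.3087 0.05  ]
 [0.5787 0.3886 0.05  ]] [[0.6148 0.3145 0.05  ]
 [0.5817 0.3957 0.05  ]]
tip/seat [[ 0.556  -0.2574  0.0824  0.0004]
 [ 0.5561 -0.2605  0.0233  0.0007]] [[ 0.5584 -0.256   0.03  ]] [[ 0.5557 -0.2528  0.03  ]]
edge [[ 0.4535 -0.3243  0.02  ]
 [ 0.4841 -0.0321  0.02  ]] -5.975412561267304 0.2937494789708552
edge [[ 0.4628 -0.3242  0.02  ]
 [ 0.4953 -0.0272  0.02  ]] -6.251733631661155 0.2987191506912906
handle [[ 0.4989 -0.1138  0.1536  0.0242]]
stand [0.5969 0.3519 0.05  ] 22.566528374375523
1 [25.5839 33.6936 65.9272 -0.     80.3792  3.0173]
-1 None
```

```bash
cat >> h.py <<'E'
def Rt(yaw,tilt=0):  # yaw deg of tool x; tilt deg: tool points outward along x
    a,t=np.radians(yaw),np.radians(tilt); r=np.array([np.cos(a),np.sin(a),0]);Z=np.array([0,0,1.])
    x=r*np.cos(t)+Z*np.sin(t); y=r*np.sin(t)-Z*np.cos(t)
    return np.c_[x,y,np.cross(x,y)]
def wshot(name):
    R,p=np.array(ctrl.current_eef_rot()),np.array(ctrl.current_tool_pos())
    im=ctrl.read_camera('wrist'); cv2.imwrite(f'pics/{name}.png',im); np.savez(f'pics/{name}.npz',R=R,p=p)
    return im,R,p
E
python3 - <<'E'
from h import *
print('jar',onz('side',[[348,351]],.08),onz('scene',[[450,336]],.08))
for p,R in(([.579,.159,.034],Rt(22,45)),([.579,.159,.034],Rt(6,45)),([.557,-.256,.06],Rt(-6)),([.557,-.256,.06],Rt(84)),([.557,-.256,.06],Rt(-96)),([.495,-.1,.11],Rt(-6)),([.495,-.1,.11],Rt(84))): print(ctrl.ik(p,R))
ctrl.goto([.585,.335,.2],Rt(22.5)); im,R,p=wshot('w1'); print(ctrl.current_t(),p)
E
```

```text
jar [[0.4524 0.3523 0.08  ]] [[0.4541 0.3463 0.08  ]]
[   0.9844   44.9775  128.4276  156.1831   38.9006 -176.2394]
None
[-30.2631  37.4996  87.5824  -0.      54.9181 -24.2631]
[ -30.2631   37.4996   87.5824   -0.       54.9181 -114.2631]
[-30.2631  37.4996  87.5824  -0.      54.9181  65.7369]
[-18.199   26.6688 100.7585  -0.      52.5727 -12.199 ]
[ -18.199    26.6688  100.7585   -0.       52.5727 -102.199 ]
1.7333 [0.5842 0.336  0.2001]
```

View pics/w1.png

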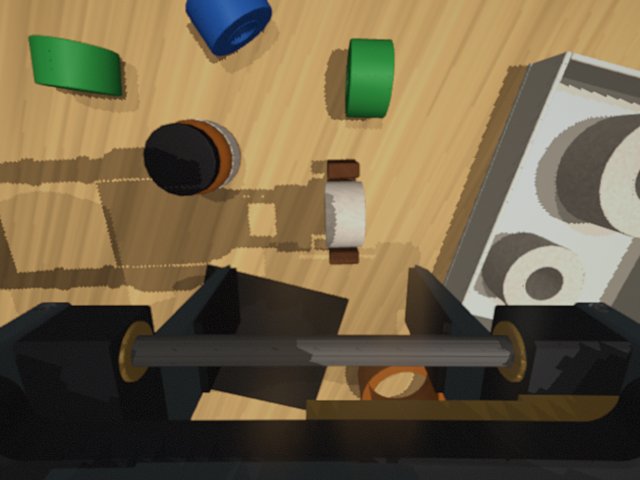

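The wrist view shows the roll at (346,215) and the stand's cheek tops at (343,169) and (343,256), in line with the jaws. The jar cap is at (182,158) and well clear. I'll refine the stand pose and check the tilted-placing IK.

```bash
python3 - <<'E'
from h import *
d=np.load('pics/w1.npz')
im=cv2.imread('pics/w1.png')
hsv=cv2.cvtColor(im,cv2.COLOR_BGR2HSV)
c=im[155:270,310:385]
m=np.zeros(im.shape[:2],np.uint8)
m[155:270,310:385]=((c.max(2)>140)&(c.max(2).astype(int)-c.min(2)<45))
k=max(cv2.findContours(m,0,2)[0],key=cv2.contourArea);r=cv2.minAreaRect(k);print(r)
print('roll', onz('wrist',[r[0]],.068,d['R'],d['p']))
S=onz('wrist',[[343,169],[343,256]],.05,d['R'],d['p']);v=S[0]-S[1];print('cheeks',S,S.mean(0),np.degrees(np.arctan2(-v[0],v[1])),np.linalg.norm(v))
print('tape',onz('side',[[246,303]],.03),'wjar',onz('side',[[253,250]],.07))
for t in(-45,-40,45):
  for y in range(-90,91,15):
    for P in([.56,.15,.037],):
      q=ctrl.ik(P,Rt(y,t)); 
      if q is not None: print(t,y,q)
E
```

```text
((345.4683532714844, 214.83485412597656), (63.35678482055664, 38.71803283691406), 87.27368927001953)
roll [[0.5981 0.357  0.068 ]]
cheeks [[0.5814 0.3922 0.05  ]
 [0.6155 0.3144 0.05  ]] [0.5984 0.3533 0.05  ] 23.628194682142887 0.08492104579981953
tape [[0.7489 0.1812 0.03  ]] wjar [[0.7509 0.0119 0.07  ]]
-45 -90 [-16.0773  46.6491  97.1875  49.7425  62.9144  39.5578]
-45 -75 [-13.6974  49.1054  87.6989  40.2936  73.5558  38.7572]
-45 -60 [-10.4734  51.8276  78.6115  32.7616  83.7233  35.6239]
-45 -45 [-6.6877 54.5547 70.2761 26.0371 92.9553 30.6342]
-45 -30 [ -2.5342  57.0434  63.0796  19.3926 100.8249  23.9638]
-45 -15 [  1.8471  59.0573  57.455   12.3646 106.8547  15.7227]
-45 0 [  6.3474  60.3772  53.8433   4.7887 110.5375   6.1808]
-45 15 [ 10.8743  60.8379  52.5945  -3.1335 111.464   -4.0674]
-45 30 [ 15.3415  60.3766  53.8449 -10.9425 109.4976 -14.1711]
-45 45 [ 19.6584  59.0561  57.4581 -18.2461 104.8436 -23.342 ]
-45 60 [ 23.7214  57.0419  63.0839 -24.9896  97.9402 -31.1139]
-45 75 [ 27.4007  54.553   70.2813 -31.4801  89.2819 -37.3131]
-45 90 [ 30.524   51.8258  78.6173 -
[... 724 characters left out ...]
 52.005   72.9418 -29.1262  84.6819 -38.3662]
-40 90 [ 28.8606  49.4581  80.5324 -35.6008  75.2501 -43.9363]
45 -90 [ 30.524   51.8258  78.6173 -38.3057  79.3172 138.1529]
45 -75 [ 32.8511  49.1037  87.705  -46.353   68.4586 135.5404]
45 -60 [ 34.0375  46.6477  97.1938 -57.0375  57.2119 135.5651]
45 -15 [ 24.9957  43.8416 123.8851 230.1735  36.2834 166.6512]
45 30 [  -5.7405   44.7689  129.731   140.6384   40.636  -175.0684]
45 45 [ -12.8415   43.8411  123.8804  109.9578   39.5588 -163.5792]
45 60 [ -16.396    43.7438  115.8423   82.4766   43.8868 -150.723 ]
45 75 [ -17.1883   44.7545  106.7182   62.9103   52.5289 -143.0367]
45 90 [ -16.0773   46.6491   97.1875   49.7425   62.9144 -140.4422]
```

```bash
python3 - <<'E'
from h import *
R=Rt(23.3); c=[.598,.354]
ctrl.command_gripper(.72)
ctrl.move_l([*c,.10],.2,R)
print('hit',ctrl.move_l([*c,.040],.08,contact_N=8))
ctrl.command_gripper(0); print('w',ctrl.current_grip_width()*91,ctrl.current_tool_pos())
ctrl.move_l([*c,.15],.15); print('w',ctrl.current_grip_width()*91)
ctrl.goto([.566,.180,.13],Rt(-60,-45)); print('w',ctrl.current_grip_width()*91,ctrl.current_t())
ctrl.move_l([.566,.180,.06],.15)
print('hit',ctrl.move_l([.566,.180,.034],.03,contact_N=5),ctrl.current_tool_pos(),ctrl.current_contact_force())
for n in('scene','side'): cv2.imwrite(f'pics/{n}1.png',ctrl.read_camera(n))
a=cv2.resize(cv2.imread('pics/scene1.png')[260:380,280:440],(400,300));b=cv2.resize(cv2.imread('pics/side1.png')[240:360,230:390],(400,300))
cv2.imwrite('pics/m2.png',np.hstack([a,b])); print(ctrl.current_t())
E
```

```text
hit False
w 36.01435406178832 [0.5981 0.3541 0.0402]
w 35.986324728342105
w 35.69349366192213 6.25
hit True [0.5659 0.18   0.0375] [ 0.4302 -2.2002  7.2928]
7.675
```

View pics/m2.png

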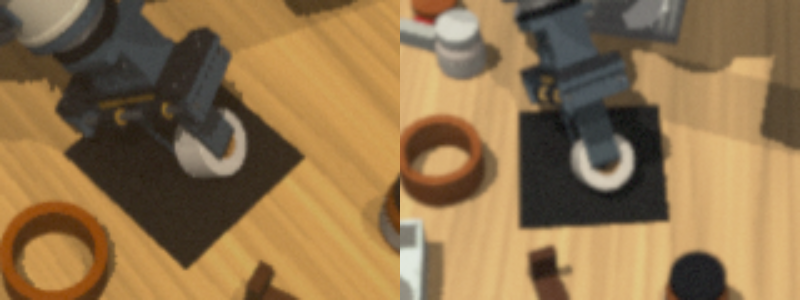

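The roll is held at 45° with its corner on the mat, at about (604,158) in the side half of the crop, and contact came at the predicted height. Releasing now.

```bash
python3 - <<'E'
from h import *
ctrl.command_gripper(.57); ctrl.sleep(.3)
y=Rt(-60,-45)[:,1]; p=np.array(ctrl.current_tool_pos())
ctrl.move_l(p-y*.11,.12); ctrl.sleep(.3)
ctrl.command_gripper(1.0)
ctrl.goto([.57,.155,.17],Rt(-6)); ctrl.sleep(.2)
im,R,p=wshot('w2'); print(ctrl.current_t(),ctrl.current_contact_force())
E
```

```text
11.4583 [ 0.3107  0.2069 -0.1083]
```

View pics/w2.png

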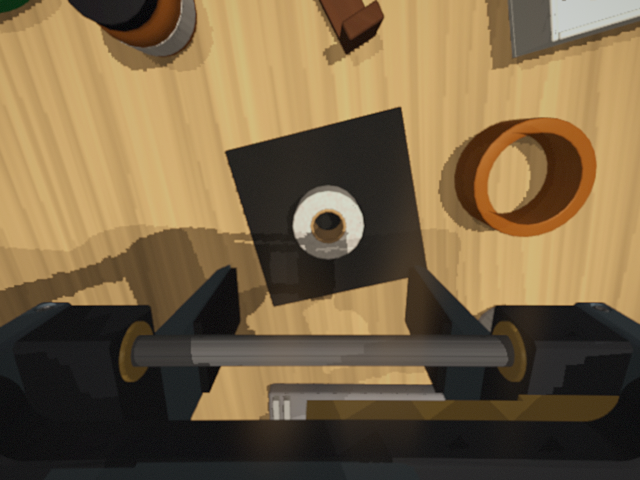

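The roll lies flat on the mat at (328,224), let go, and everything around it is undisturbed. I'll measure its bore and outline, then grasp it by the rim.

```bash
python3 - <<'E'
from h import *
d=np.load('pics/w2.npz');R,p=d['R'],d['p'];im=cv2.imread('pics/w2.png')
x0,y0,x1,y1=285,175,375,268
g=im[y0:y1,x0:x1].astype(int);b=g.min(2)
m=(b>70).astype(np.uint8)
cs=sorted(cv2.findContours(m,cv2.RETR_CCOMP,cv2.CHAIN_APPROX_NONE)[0],key=cv2.contourArea,reverse=True)
for k in cs[:3]:
    if len(k)<20: continue
    e=cv2.fitEllipse(cv2.convexHull(k)); uv=np.array(e[0])+[x0,y0]; print(uv,e[1],'z.04',onz('wrist',[uv],.04,R,p),'z.022',onz('wrist',[uv],.022,R,p))
mm=im.copy()
M=(im.max(2)<50).astype(np.uint8);M[:90]=0;M[310:]=0
for c in ([.575,.155,.04],):
    print(project('wrist',[c],R,p))
E
```

```text
[327.8711 222.1447] (71.5902099609375, 73.29739379882812) z.04 [[0.5758 0.1611 0.04  ]] z.022 [[0.5756 0.1565 0.022 ]]
[327.6673 227.3216] (33.306976318359375, 34.3797607421875) z.04 [[0.5752 0.1564 0.04  ]] z.022 [[0.5749 0.1515 0.022 ]]
[[327.6541 228.7903]]
```

```bash
python3 - <<'E'
from h import *
ctrl.move_l([.57,.1,.24],.3)
ctrl.goto([.557,-.27,.22],Rt(-6)); ctrl.sleep(.1); a,_,_=wshot('d1')
ctrl.goto([.545,-.22,.22],Rt(84)); ctrl.sleep(.1); b,_,_=wshot('d2')
cv2.imwrite('pics/m3.png',np.hstack([a[:300,120:520],b[:300,120:520]])); print(ctrl.current_t())
E
```

```text
14.9917
```

View pics/m3.png

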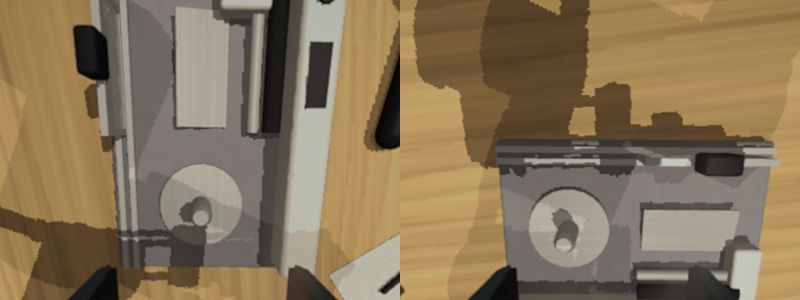

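In d1 (left) the seat disc spans 160–242 × 163–246 in the crop and the tip is at (202,218). In d2 (right) the disc spans 529–610 × 187–268 and the tip is at (564,245). The handle is at (91,52) in d1 and (719,164) in d2.

```bash
python3 - <<'E'
from h import *
D={k:np.load(f'pics/{k}.npz') for k in('d1','d2')}
W=lambda k,uv,z:onz('wrist',uv,z,D[k]['R'],D[k]['p'])
def edge(k,c,z=.03):  # radial edges of disc by gradient -> circle in world
    g=cv2.GaussianBlur(cv2.imread(f'pics/{k}.png'),(3,3),0).astype(float).mean(2); pts=[]
    for a in np.radians(np.arange(0,360,4)):
        w=np.array(c)+[0,0]; rr=np.arange(.036,.053,.0005)
        P=np.c_[w[0]+rr*np.cos(a),w[1]+rr*np.sin(a),np.full(len(rr),z)]
        uv=project('wrist',P,D[k]['R'],D[k]['p']).astype(np.float32)
        v=cv2.remap(g.astype(np.float32),uv[None,:,0],uv[None,:,1],1)[0]
        dv=v[6:]-v[:-6]; i=dv.argmin()
        if dv[i]<-18: pts.append(P[i+3,:2])
    return np.array(pts)
for k,disc,tip in(('d1',[321,204.5],[322,218]),('d2',[289.5,227.5],[284,245])):
    c=W(k,[disc],.03)[0,:2]; print(k,'disc',c,'tip',W(k,[tip],.085))
    for _ in range(4):
        p=edge(k,c);
        for _ in range(3):
            s=np.linalg.lstsq(np.c_[2*p,np.ones(len(p))],(p**2).sum(1),rcond=None)[0]; r=np.sqrt(s[2]+s[:2]@s[:2]); e=abs(np.linalg.norm(p-s[:2],axis=1)-r); p=p[e<.002]
        c=s[:2]
    print('fit',c,r,len(p))
print('handle top',W('d1',[[211+2,45]],.132),W('d2',[[719-280,160]],.132))
# base right-hand lower edge direction from d2: back edge row 139 from crop 500..770
E=W('d2',[[220,140],[490,143]],.02);v=E[1]-E[0];print(np.degrees(np.arctan2(-v[0],v[1])))
E
```

```text
d1 disc [ 0.5574 -0.2567] tip [[ 0.5584 -0.2583  0.085 ]]
fit [ 0.557  -0.2578] 0.043393502806311816 75
d2 disc [ 0.5546 -0.2569] tip [[ 0.5567 -0.2572  0.085 ]]
fit [ 0.5566 -0.2581] 0.04358405042621167 90
handle top [[ 0.4996 -0.1219  0.132 ]] [[ 0.4891 -0.1279  0.132 ]]
-6.729088051560292
```

```bash
python3 - <<'E'
from h import *
d=np.load('pics/w2.npz');R,p=d['R'],d['p'];g=cv2.GaussianBlur(cv2.imread('pics/w2.png'),(3,3),0).max(2).astype(np.float32)
c=np.array([.5752,.1575])
for _ in range(5):
    pts=[]
    for a in np.radians(np.arange(0,360,4)):
        rr=np.arange(.025,.040,.0005);P=np.c_[c[0]+rr*np.cos(a),c[1]+rr*np.sin(a),np.full(len(rr),.04)]
        uv=project('wrist',P,R,p).astype(np.float32);v=cv2.remap(g,uv[None,:,0],uv[None,:,1],1)[0];dv=v[5:]-v[:-5];i=dv.argmin()
        if dv[i]<-30:pts.append(P[i,:2]+(P[i+5,:2]-P[i,:2])/2)
    q=np.array(pts)
    for _ in range(3):
        s=np.linalg.lstsq(np.c_[2*q,np.ones(len(q))],(q**2).sum(1),rcond=None)[0];r=np.sqrt(s[2]+s[:2]@s[:2]);e=abs(np.linalg.norm(q-s[:2],axis=1)-r);q=q[e<.002]
    c=s[:2]
print(c,r,len(q))
x,y=c
if abs(x-.5752)>.004 or abs(y-.1575)>.006: raise SystemExit('disagree')
R=Rt(84)
ctrl.move_l([.55,0,.24],.35); ctrl.goto([x,y,.10],R)
print('hit',ctrl.move_l([x,y,.011],.08,contact_N=6),ctrl.current_tool_pos())
ctrl.command_gripper(0); print(ctrl.current_grip_width()*91,ctrl.current_tool_pos())
ctrl.move_l([x,y,.16],.15); ctrl.move_l([.557,-.2578,.16],.25); ctrl.sleep(.2)
print(ctrl.current_grip_width()*91,ctrl.current_tool_pos(),ctrl.current_t())
for n in('scene','side'): cv2.imwrite(f'pics/{n}2.png',ctrl.read_camera(n))
im,_,_=wshot('w3')
a=cv2.resize(cv2.imread('pics/scene2.png')[140:260,180:340],(400,300));b=cv2.resize(cv2.imread('pics/side2.png')[130:250,240:400],(400,300))
cv2.imwrite('pics/m4.png',np.vstack([np.hstack([a,b]),np.hstack([cv2.resize(im,(400,300)),np.zeros((300,400,3),np.uint8)])]))
E
```

```text
[0.5758 0.1581] 0.031836165212305347 84
hit False [0.5762 0.1582 0.0115]
62.00316918939907 [0.5758 0.1582 0.0111]
62.09713833845027 [ 0.5571 -0.2572  0.1601] 21.6
```

View pics/m4.png

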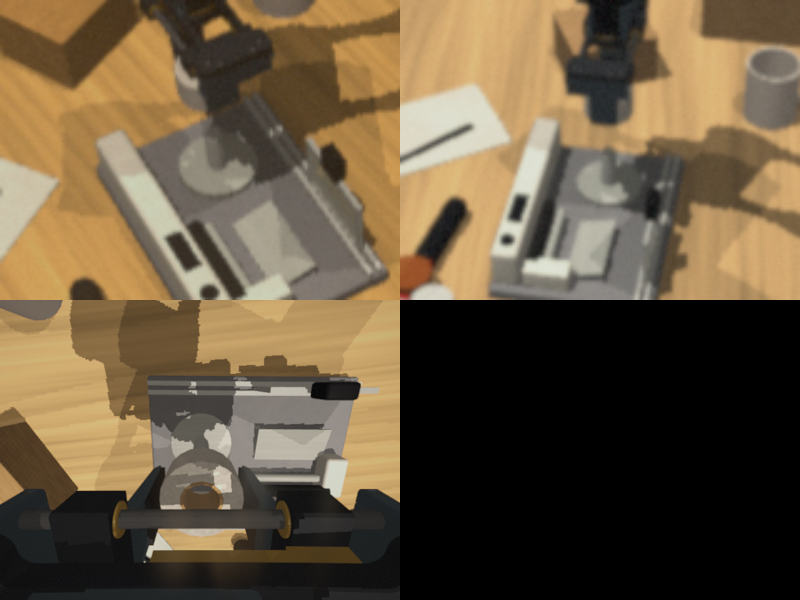

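Held level above the spindle; the bore is at about (325,315) in the full wrist image. I'll check this against the expected projection, then insert if they agree.

```bash
python3 - <<'E'
from h import *
d=np.load('pics/w3.npz');R,p=d['R'],d['p']
t=np.linspace(0,2*np.pi,9)[:-1]; c=[.557,-.2572,.189]
print('bore expected',project('wrist',np.c_[c[0]+.014*np.cos(t),c[1]+.014*np.sin(t),np.full(8,.189)],R,p).round(0).tolist())
print('rim expected',project('wrist',np.c_[c[0]+.032*np.cos(t),c[1]+.032*np.sin(t),np.full(8,.189)],R,p).round(0).tolist())
cv2.imwrite('pics/w3c.png',cv2.resize(cv2.imread('pics/w3.png')[220:360,225:425],(800,560)))
E
```

```text
bore expected [[325.0, 348.0], [345.0, 338.0], [352.0, 319.0], [341.0, 301.0], [319.0, 295.0], [298.0, 305.0], [292.0, 325.0], [303.0, 342.0]]
rim expected [[329.0, 379.0], [373.0, 359.0], [391.0, 316.0], [367.0, 272.0], [314.0, 258.0], [267.0, 282.0], [254.0, 328.0], [281.0, 367.0]]
```

View pics/w3c.png

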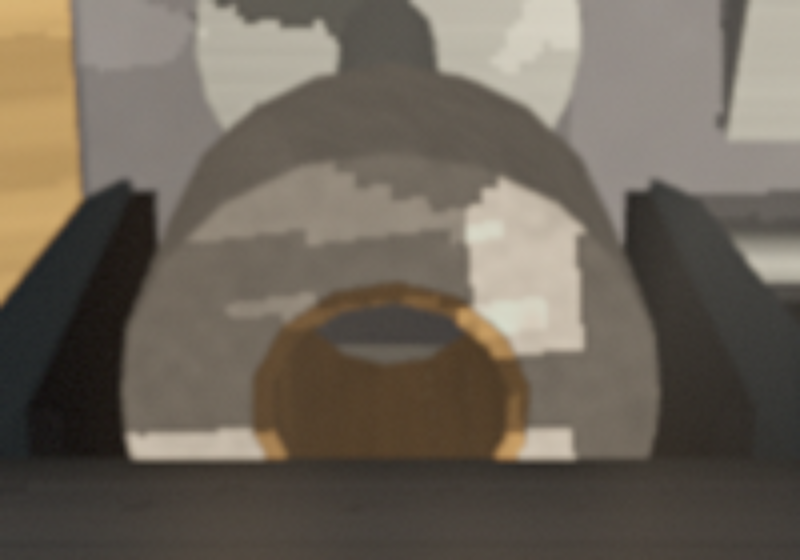

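The bore's inner edge is at columns 294–350 with its top at row 295, against an expected 292–352 and 295. They agree to about 1 mm, so I'm inserting.

```bash
python3 - <<'E'
from h import *
c=[.557,-.2578]
ctrl.move_l([*c,.10],.1); print(ctrl.current_tool_pos())
h=ctrl.move_l([*c,.036],.05,contact_N=8); print(h,ctrl.current_tool_pos(),ctrl.current_contact_force(),ctrl.current_t())
if ctrl.current_tool_pos()[2]<.041:
    ctrl.command_gripper(1.0); ctrl.sleep(.3); ctrl.move_l([*c,.18],.15); ctrl.sleep(.1)
    im,R,p=wshot('w4')
    t=np.linspace(0,2*np.pi,9)[:-1]
    print('rim exp',project('wrist',np.c_[c[0]+.032*np.cos(t),c[1]+.032*np.sin(t),np.full(8,.066)],R,p).round(0).tolist())
    cv2.imwrite('pics/m5.png',im)
print(ctrl.current_t())
E
```

```text
[ 0.5573 -0.258   0.1004]
True [ 0.5568 -0.2577  0.037 ] [-0.2586  0.7633  7.3307] 23.6917
rim exp [[325.0, 271.0], [350.0, 259.0], [359.0, 233.0], [346.0, 208.0], [318.0, 200.0], [292.0, 214.0], [285.0, 241.0], [299.0, 264.0]]
25.8667
```

View pics/m5.png

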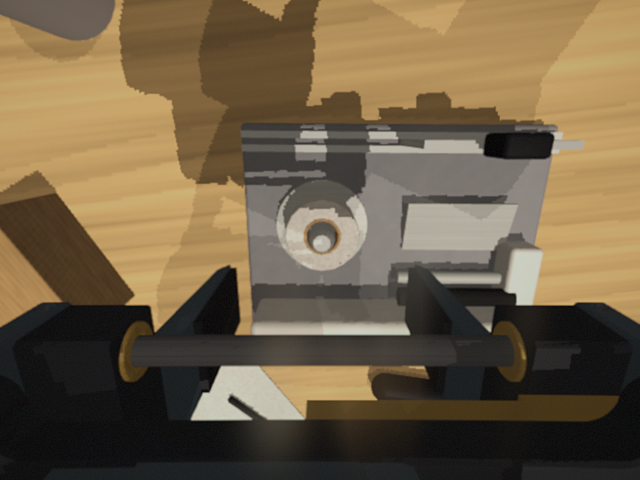

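The roll is seated: the rim is at 285–359 × 200–271 as predicted, and contact came at TCP z = 0.037. Next is pushing the guard shut with closed fingers.

```bash
python3 - <<'E'
from h import *
a=np.radians(-6.4);X=np.array([np.cos(a),np.sin(a)]);Y=np.array([-np.sin(a),np.cos(a)]);o=np.array([.557,-.2578])
P=lambda y,z:[*(o-.078*X+y*Y),z]
R=Rt(83.6)
ctrl.move_l([.557,-.2578,.22],.2); ctrl.command_gripper(0)
ctrl.goto(P(.185,.22),R); print('down',ctrl.move_l(P(.185,.113),.12,contact_N=6))
print('touch',ctrl.move_l(P(.15,.113),.05,contact_N=1.5),ctrl.current_contact_force(),(np.array(ctrl.current_tool_pos())[:2]-o)@Y)
print('end',ctrl.move_l(P(.012,.113),.06,contact_N=15),ctrl.current_contact_force(),(np.array(ctrl.current_tool_pos())[:2]-o)@Y,(np.array(ctrl.current_tool_pos())[:2]-o)@X,ctrl.current_t())
E
```

```text
down False
touch False [-0.2295 -0.2216  0.6028] 0.15004408673730238
end True [3.8461 8.1514 6.61  ] 0.024977101795061303 -0.07820104451505483 32.15
```

```bash
python3 - <<'E'
from h import *
a=np.radians(-6.4);X=np.array([np.cos(a),np.sin(a)]);Y=np.array([-np.sin(a),np.cos(a)]);o=np.array([.557,-.2578])
P=lambda x,y,z:[*(o+x*X+y*Y),z]
ctrl.move_l(P(-.078,.08,.113),.1); ctrl.move_l(P(-.078,.08,.22),.2)
ctrl.goto(P(-.0,.03,.24),Rt(83.6)); ctrl.sleep(.2)
im,R,p=wshot('w5'); print(ctrl.current_t())
for n,RR in(('wrist',(R,p)),('scene',()),('side',())):
    B=[P(-.078+i*.008,j*.015,.132) for i,j in((-1,-1),(1,-1),(1,1),(-1,1))]
    print(n,project(n,B,*RR).round(1).tolist())
cv2.imwrite('pics/scene3.png',ctrl.read_camera('scene'));cv2.imwrite('pics/side3.png',ctrl.read_camera('side'))
A=cv2.resize(im[60:260,180:500],(640,400)); 
s=cv2.resize(cv2.imread('pics/scene3.png')[165:265,215:345],(400,200));q=cv2.resize(cv2.imread('pics/side3.png')[160:260,260:390],(400,200))
cv2.imwrite('pics/m6.png',np.vstack([np.pad(A,((0,0),(0,160),(0,0))),np.hstack([s,q])]))
E
```

```text
34.25
wrist [[262.9, 132.3], [264.0, 153.7], [302.2, 153.7], [301.8, 132.3]]
scene [[289.9, 164.9], [284.7, 167.1], [290.0, 174.4], [295.3, 172.1]]
side [[349.7, 179.0], [344.8, 178.5], [343.4, 184.4], [348.4, 184.9]]
```

View pics/m6.png

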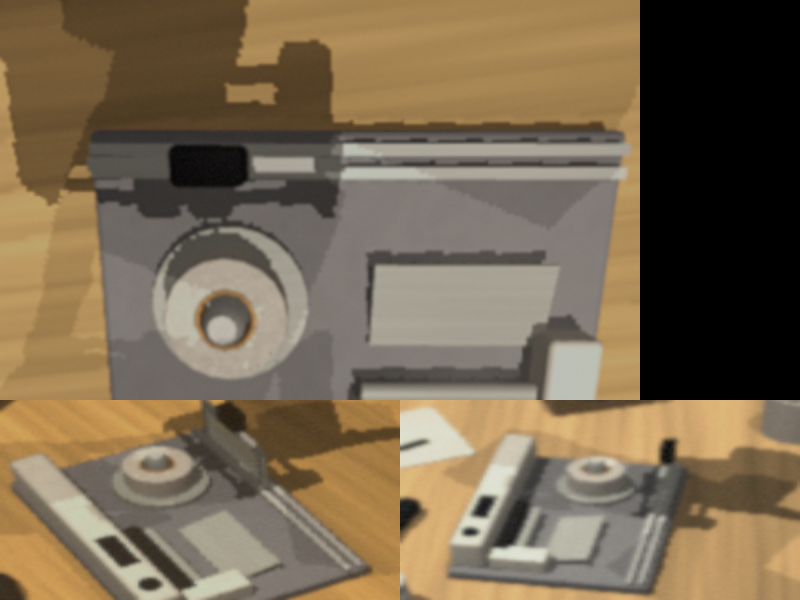

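The wrist view shows the handle at columns 264–304 (expected 263–302 when shut), so about 1 mm from shut, with the roll still seated. Because the touch reading was ambiguous, I'll cross-check the slide distance between the two images and push once more.

```bash
python3 - <<'E'
from h import *
a=np.radians(-6.4);X=np.array([np.cos(a),np.sin(a)]);Y=np.array([-np.sin(a),np.cos(a)]);o=np.array([.557,-.2578])
P=lambda x,y,z:[*(o+x*X+y*Y),z]
def handle(n,box):
    im=cv2.imread(f'pics/{n}.png');d=np.load(f'pics/{n}.npz');x0,y0,x1,y1=box
    m=(im[y0:y1,x0:x1].max(2)<38).astype(np.uint8);k=max(cv2.findContours(m,0,2)[0],key=cv2.contourArea);b=cv2.boundingRect(k)
    L=[[x0+b[0],y0+b[1]+b[3]*.7],[x0+b[0]+b[2],y0+b[1]+b[3]*.7]]
    W=onz('wrist',L,.132,d['R'],d['p'])[:,:2]-o; print(n,b,W@Y,(W@Y).mean())
handle('w4',(470,120,580,170)); handle('w5',(240,115,330,170))
ctrl.goto(P(-.078,.06,.22),Rt(83.6)); ctrl.move_l(P(-.078,.06,.113),.12); ctrl.sleep(.3)
print(ctrl.current_contact_force())
for v in (.032,.010):
    h=ctrl.move_l(P(-.078,v,.113),.02,contact_N=20); t=np.array(ctrl.current_tool_pos())[:2]-o; print(h,t@Y,t@X,ctrl.current_contact_force())
ctrl.move_l(P(-.078,.07,.113),.1); ctrl.move_l(P(-.078,.07,.22),.2); ctrl.goto(P(0,.03,.24),Rt(83.6)); ctrl.sleep(.2); wshot('w6'); print(ctrl.current_t())
handle('w6',(240,115,330,170))
E
```

```text
w4 (14, 13, 69, 26) [0.099  0.1407] 0.11987262547536512
w5 (25, 17, 39, 22) [-0.014   0.0165] 0.0012601164143529282
[-0.1456 -0.7968  0.324 ]
False 0.032100792560843715 -0.07800848889949605 [ 0.5618 -0.5144  0.3359]
True 0.025024809254807902 -0.07805453737095337 [3.8249 7.4512 5.7208]
40.2417
w6 (25, 18, 39, 21) [-0.014   0.0164] 0.001211164873228249
```

```bash
python3 - <<'E'
from h import *
a=np.radians(-6.4);Y=np.array([-np.sin(a),np.cos(a)]);X=np.array([np.cos(a),np.sin(a)]);o=np.array([.557,-.2578])
def blob(f,exp):
    im=cv2.imread(f'pics/{f}.png');x,y=int(exp[0]),int(exp[1]);c=cv2.resize(im[y-20:y+20,x-20:x+20],None,fx=4,fy=4,interpolation=cv2.INTER_CUBIC)
    k=min([k for k in cv2.findContours((c.max(2)<60).astype(np.uint8),0,2)[0] if cv2.contourArea(k)>300],key=lambda k:abs(cv2.pointPolygonTest(k,(80,80),True)) if cv2.pointPolygonTest(k,(80,80),True)<0 else 0)
    M=cv2.moments(k);return [x-20+M['m10']/M['m00']/4-.375,y-20+M['m01']/M['m00']/4-.375],cv2.contourArea(k)/16
for i,g in((0,.13),(3,0)):
    h=np.r_[o-.078*X+g*Y,.116]; u=[]
    for n in('scene','side'):
        e=project(n,[h])[0];b,A=blob(f'{n}{i}',e);u.append(b);print(n,i,'expected',e,'blob',b,A,'y_d',(onz(n,[b],.116)[0,:2]-o)@Y)
    print(tri('scene',[u[0]],'side',[u[1]]))
w=np.load('pics/w6.npz')
print('panel ends exp',project('wrist',[[*(o-.078*X+s*.055*Y),.1] for s in(-1,1)],w['R'],w['p']))
cv2.imwrite('pics/w6c.png',cv2.resize(cv2.imread('pics/w6.png')[110:170,210:370],(800,300),interpolation=cv2.INTER_CUBIC))
E
```

```text
scene 0 expected [314.2384 206.1103] blob [312.79510592928875, 205.04266405282706] 75.71875 y_d 0.12503300202693762
side 0 expected [340.2789 212.4703] blob [340.64590263916614, 211.5311876247505] 46.96875 y_d 0.12562884037455
[[ 0.4932 -0.1274  0.1127  0.0004]]
scene 3 expected [290.2953 173.6264] blob [289.66572208228376, 173.27682319779296] 86.84375 y_d -0.0019706467115255346
side 3 expected [346.4442 185.4261] blob [346.6152699309479, 185.81128374136847] 33.1875 y_d 0.0018045366612449763
[[ 0.4785 -0.2539  0.1112  0.0017]]
panel ends exp [[223.3728 142.1552]
 [350.2899 142.295 ]]
```

View pics/w6c.png

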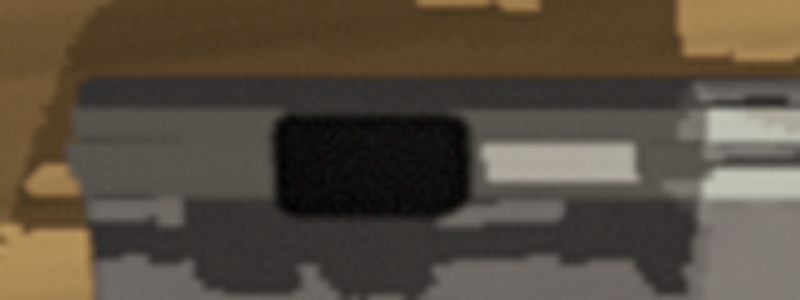

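The panel ends are at columns 224 and about 350 (expected 223.4 and 350.3), so the guard is shut to within about 1 mm. The arm is clear, so I'm handing in.

```bash
python3 - <<'E'
from h import *
print(ctrl.current_t(),ctrl.current_contact_force()); ctrl.sign_off()
E
```

```text
40.2417 [-0.1337  0.1717  0.5406]
the job is handed in; nothing more can be done
```

The job is handed in at 40.2 s of the 72 s allowed; no verdict is reported. I gripped the roll by its faces, set it on the mat tilted at 45° and let it drop flat. I then picked it up by the rim, seated it on the spindle and pushed the guard shut.

**Last checks**
- **Roll:** contact came exactly at the predicted seated height (TCP z = 0.037). After release its rim matched the seated projection, and it was still in place after the first guard push.
- **Guard:** two pushes, at 15 N and 20 N, stopped at the same point. The handle was 1.2 mm from shut by the wrist camera, and within ±2 mm by the scene and side cameras. The panel ends were within about 1 px of the shut position.
- **Robot:** clear of everything, with no significant contact force.
- **Bystanders:** not measured at the end; none was seen moved in the views I took.

**Disagreements**
- The 1.5 N touch check before the guard push did not trigger where I expected contact.
- The guard's open position measured 0.120–0.129 m, against the stated 0.130 m. I put this down to view error.
- The gripper read 62 mm on the 64 mm roll, possibly from the pads giving a little.

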